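# Arm the guarded high-voltage switch

### The arm

A 6-joint arm with a two-finger parallel gripper is mounted at the origin on the work surface. World frame = base frame: x ahead of the robot, y to its left, z up, the work surface at z = 0. Lengths are in m, angles in degrees, forces in N, time in s.
With the tool pointing down it reaches from about 0.4 to 0.825 m from the base axis. Payload 7 kg.
Tool frame: the origin (TCP) lies on the centre line of the jaws, within the pads' length; the fingertips stand 11 mm ahead of it and the grasp point (between the pads) lies 8 mm behind it; z points along the fingers, y is the line along which they close (so a half turn about z gives the same grasp; the last joint's range is limited). The gripper opens to 88 mm and grips with 3 to 60 N. Pads are 19 mm wide; open, the fingers measure 130 mm over their backs; the gripper's body (78 mm by 193 mm) begins 47 mm behind the grasp point.
Start: joints at [-50.93, 20.546, 0.682, 0, -70.136, -16.507], TCP at [0.259, -0.623, 0.238] pointing down, gripper open.
Joint ranges: [-176.03, 176.03], [-82.01, 121.73], [-58.28, 71.71], [-173.87, 95.51], [-174.79, -0.11], [-173.66, 173.66]. Speed limits (degrees/s): [136.94, 136.94, 172.46, 180, 180, 180].

### API

Orientations are given as [roll, pitch, yaw] about the fixed x, y, z axes, in that order (R = Rz(yaw) Ry(pitch) Rx(roll)).
In Python, from plant import r, capture, camera_model, job gives the robot as it stands.
- The arm moves only by the tool drive_tool, never from a script. Its argument "increments" is a list that holds one entry, the list of rows, each a list of 5 numbers: the gripper's target within -1 to 1 (fully open at 1, half-way at 0, shut at -1), then the shift along the tool's x, y, z scaled (see below), then the turn about the tool's z scaled (see below). In form: [[[gripper, tx, ty, tz, roll], ...]]. A call has 1 to 5 rows; each row is the pose to reach, as a shift and turn from the pose commanded when the call began, along the tool's axes at that moment, turning the shorter way round; what a row does not reach only later rows make up. The controller multiplies each number of a shift by 120 mm and each number of a turn by 360 degrees. A row lasts 1/8 s, in which the tool goes at most 62.5 mm and 10.7 degrees, less where a joint would pass 70% of its speed; a pose out of reach is approached as far as the arm can. A call with a number of a shift or a turn outside -1 to 1 is refused whole. A call with a gripper value outside its range is refused whole. The fingers move at their own pace and stop on an object; "squeeze" is the grip in N (left out, the last holds). Time passes only in rows, so rows that repeat a pose let the fingers close. It gives the time, the measured TCP pose, the force, the opening and the grip force at its end, in the units of the state.
- r.get_state(): the state, without advancing time (a new reading comes with each control period).
- capture(name): name is "scene" or "top" or "wrist"; returns the picture (384x512x3 uint8, red, green, blue); there is no depth.
- camera_model(name): a dict with "camera_matrix" (3x3 intrinsics, pixels), "rvec" (rotation vector, rad) and "tvec" (3), from world to camera coordinates, as OpenCV has them. Camera axes: x right, y down, z forward; pixel columns grow to the right and rows downward; lengths in m; the calibration is good to about 2 mm. The wrist camera is an equidistant fisheye: a pixel r from the principal point sees the ray r / f radians off the axis. A picture is of the moment at which its call begins: read the wrist's pose just before it. camera_model takes no time and is no camera call; for the wrist camera it gives the pose at the moment of the call.
- job.close_job(): hands the job in; it is judged then, once.
The state is a dict: "time_s": time; "joints": joint angles; "qd": joint speeds; "joint_torque": joint torques, N m; "tcp_pos": TCP position; "eef_rot": TCP orientation; "contact_force": force on the tool from outside, world axes, zero at the start; "moment": the same for the moment, N m; "gripper_width": finger opening in m; "gripper_force": force on a finger pad.
Only numpy, scipy, OpenCV 4.12 (cv2) and the standard library are available. Lean on these libraries where they do the work, as an engineer would, in place of code of your own. Each camera call takes 0.05 s, during which the arm holds its last target. There are 200 camera calls.

### The job

Arm the bench's high-voltage supply: on the box with the hinged switch guard, swing the guard fully open, throw the toggle underneath all the way over to its other side, then lower the guard gently, without letting it drop, until it is fully shut over the toggle. Leave the neighbouring box's bare toggle, the tools and the other things on the bench as they are.

Things in the scene. Friction and masses are not known exactly. Their poses are not given: they have to be found in the camera images.
- hv_box: The guarded switch box, fixed to the bench: dark steel case 200 long (x) x 120 wide (y) x 50 mm high, aluminium panel on top, thin ears at the sides to y = +-75 mm. Origin on the bench, in mid width; the case runs from x = -110 to +90 mm. z is up, x points away from the robot (yawed up to 0.3 rad), y to the left.
- guard (a joint): Hinge angle of the guard (rad): 0 = shut, 1.7 = fully open on its stop. It is hinged at its far end; its near end swings up and away from the robot. Free hinge: below about 1.1 rad the guard drops shut by its own weight (too hard if let go with the tab more than 15 mm above its shut place), beyond that it falls open and stays on its stop.
- guard_hood (a point): Middle of the top of the guard, which is a grey painted sheet-metal hood (0.12 to 0.16 kg) on the box's panel, 80 long (box x) x 70 wide (box y), its top 102 mm above the bench when shut, open underneath and at its far end. Swings with the guard; axes as the box's when shut.
- guard_tab (a point): Grip point on the guard's finger tab: 14 wide (y), 6 mm thick, it sticks out 41 mm from the hood's near top edge, level towards the robot when shut. The point is in mid width and thickness, 28 mm out from the hood's near wall. Shut, it lies 108 mm nearer the robot (box -x) and 37 mm higher than guard_hinge. Swings with the guard; axes as the box's when shut.
- guard_hinge (a point): The middle of the guard's hinge pin, fixed on the box at (20, 0, 62) mm in the box frame; the hinge line runs along the box's y axis.
- toggle (a joint): Angle of the guarded toggle (rad): 0 = off, leaning 0.45 rad to the box's right (-y); 0.9 = on, leaning 0.45 rad to its left (+y). It is stiff and stays where it is left, so it must be pushed right over to its stop; it takes about 2 N at the tip.
- toggle_tip (a point): Centre of the steel ball (14 mm diameter) ending the guarded toggle, a 7 mm bat lever, 38 mm from pivot to ball centre. Pivot at (-22, 0, 54) mm in the box frame, axis along the box's x; the ball centre swings from y = -17 to +17 mm, 88 mm above the bench at the ends, 92 mm midway. Hidden under the shut guard; nothing stands within 40 mm of it once the guard is open.
- aux_box: The neighbouring box, fixed, to be left alone: the same case (origin and axes alike), but with a bare toggle at x = -30 mm and a black knob (44 mm diameter, 18 mm tall) at x = +45 mm on its panel, and no guard.
- aux_toggle (a joint): Angle of the neighbour's bare toggle (rad), the same kind of lever: 0 = as it starts, leaning to -y; 0.9 = over to the other side.
- screwdriver: A loose screwdriver, 180 mm long, black handle, lying on the bench to the right of the boxes; origin near its middle, x along it.
- meter: A loose black hand multimeter, 150 x 75 x 30 mm, lying flat and crosswise just beyond the boxes; origin under its centre.

How it is judged:
By the outcome, as a careful person would: the job done as asked, in the order asked, and still so for the second after the job is handed in, with the robot touching nothing.
It also fails if it takes over 64 s, if anything falls off the work surface, if the arm or the gripper's body presses on something with over 40 N, if the wrist force passes 120 N, or if a joint passes its speed limit or range.

## Working session

There is one attempt and no reset: what is moved stays moved. The work goes in short steps, Python scripts to look and compute and a tool call to move; the robot and the scene stay as the last step left them, time stands still between calls to the robot, and variables do not carry over. Pictures are saved under pics/ and viewed, at most 10 in all, crops included, and the job is handed in when it is done.

Besides the shell and the picture viewer there is one more tool, called after "Request:" as a command line: name --argument value ..., lists and objects as JSON in quotes. drive_tool: Moves the arm, as the interface text tells. Its arguments: {"type":"object","properties":{"increments":{"type":"array"},"squeeze":{"type":"number"}},"required":["increments"]}

```bash
mkdir -p pics; python3 - <<'E'
from plant import r,capture,camera_model
import cv2,numpy as np
s=r.get_state();print({k:np.round(v,4).tolist() for k,v in s.items()})
for n in("scene","top"):
    cv2.imwrite(f"pics/{n}0.png",cv2.resize(capture(n)[...,::-1],(800,600),interpolation=cv2.INTER_CUBIC));m=camera_model(n);print(n,{k:np.round(v,3).tolist() if not isinstance(v,str) else v for k,v in m.items()})
E
```

```text
{'time_s': 0.0, 'joints': [-50.9309, 20.5886, 0.632, -0.0208, -70.1352, -16.507], 'qd': [0.0073, 0.0519, -0.0382, -0.0626, -0.0089, -0.0075], 'joint_torque': [-0.0008, -58.2719, 29.3059, 6.9972, 0.007, -0.0001], 'tcp_pos': [0.2588, -0.6229, 0.2366], 'eef_rot': [179.9064, -0.0073, -157.445], 'contact_force': [0.767, -0.0929, 0.9411], 'moment': [0.0061, 0.0206, -0.0146], 'gripper_force': 0.0, 'gripper_width': 0.0875}
scene {'camera_matrix': [[371.693, 0.0, 257.823], [0.0, 371.693, 193.377], [0.0, 0.0, 1.0]], 'rvec': [0.734, 2.456, -1.273], 'tvec': [0.569, -0.065, 1.115]}
top {'camera_matrix': [[364.016, 0.0, 256.213], [0.0, 364.016, 185.398], [0.0, 0.0, 1.0]], 'rvec': [2.0, -2.21, 0.238], 'tvec': [-0.021, 0.635, 0.691]}
```

View pics/top0.png

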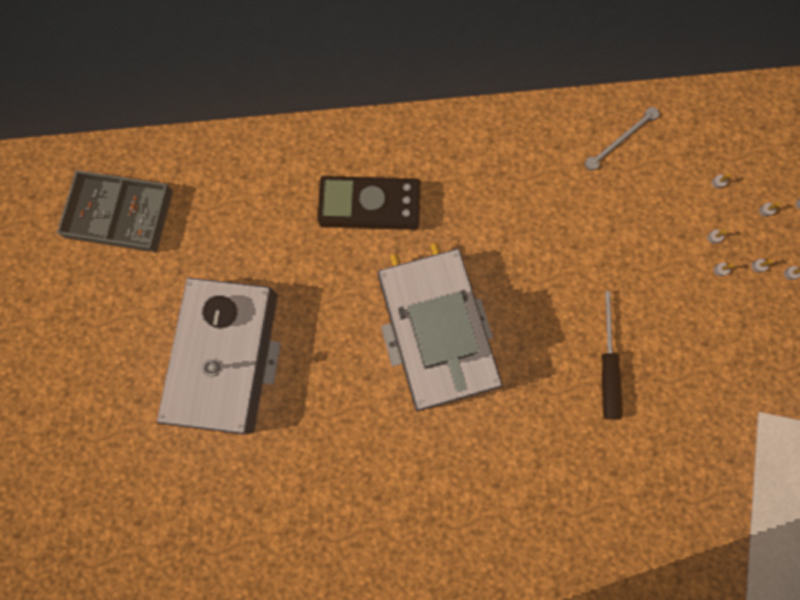

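View pics/scene0.png

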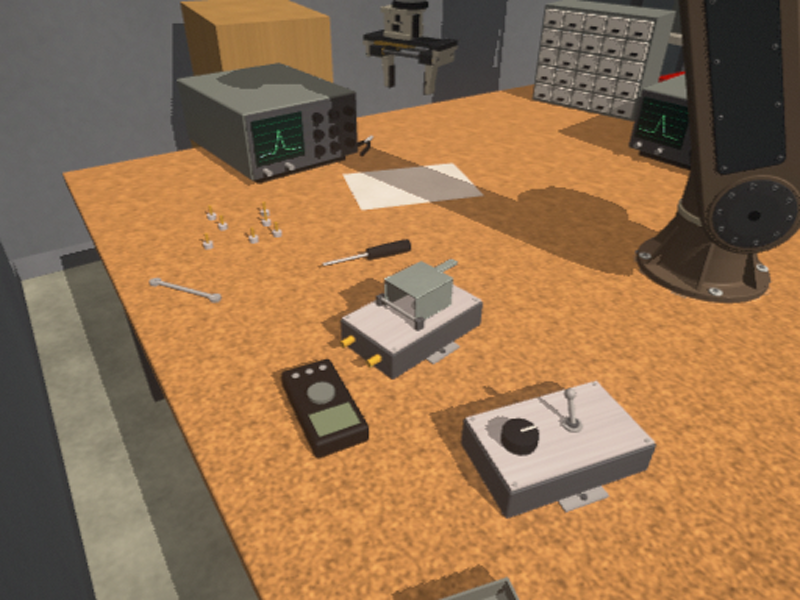

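The top view shows the guarded box, with panel corners in the 800x600 picture at about (380,270), (458,250), (500,387) and (417,409), and the tab end at (459,389). The aux box is to its left, and the meter is beyond it. The scene view agrees: the guard is shut and the tab points to the robot at about (455,264).

```bash
cat > h.py <<'E'
from plant import r,capture,camera_model,job
import cv2,numpy as np
def Rz(a): return np.array([[np.cos(a),-np.sin(a),0],[np.sin(a),np.cos(a),0],[0,0,1]])
def world(p,b): return np.asarray(p)@Rz(p_yaw:=b[2]).T+[b[0],b[1],0]
def proj(n,P):
    m=camera_model(n); return cv2.projectPoints(np.asarray(P,float),np.array(m["rvec"],float),np.array(m["tvec"],float),np.array(m["camera_matrix"],float),None)[0][:,0]
E
python3 - <<'E'
from h import *
from scipy.optimize import least_squares
top=[((.09,.06,.05),(380,270)),((.09,-.06,.05),(458,250)),((-.11,-.06,.05),(500,387)),((-.11,.06,.05),(417,409)),((-.129,0,.099),(459,389))]
sc=[((.09,-.06,.05),(342,320)),((-.11,.06,.05),(482,301)),((-.129,0,.1),(455,264)),((.09,.06,.05),(393,353))]
def res(b,both=3):
    o=[]
    for k,(n,L) in enumerate((("top",top),("scene",sc))):
        if both>>k&1:o.append((proj(n,world([a for a,_ in L],b))*1.5625-np.array([q for _,q in L])).ravel())
    return np.concatenate(o)
for k in(1,2,3):
    f=least_squares(lambda b:res(b,k),[.6,0,.2],loss="soft_l1");print(k,f.x.round(4),res(f.x,k).reshape(-1,2).round(1).tolist())
b=f.x;print("tab,toggle,hinge",world([(-.088,0,.099),(-.022,0,.09),(.02,0,.062)],b).round(4).tolist(),np.degrees(b[2]))
np.save("b.npy",b)
E
```

```text
1 [ 0.5898 -0.1268  0.1553] [[-4.4, -2.5], [0.9, -3.6], [0.2, -0.2], [-4.5, 1.1], [5.4, 23.4]]
2 [ 0.5923 -0.1268  0.2031] [[-4.5, 0.0], [0.1, -1.1], [8.1, -9.0], [-0.0, 3.8]]
3 [ 0.5893 -0.1269  0.1692] [[-5.1, -1.5], [-0.1, -3.6], [1.2, -0.8], [-3.1, 1.8], [6.9, 23.4], [-3.0, -2.1], [2.5, -0.3], [11.5, -8.5], [-0.8, 2.6]]
tab,toggle,hinge [[0.5026, -0.1417, 0.099], [0.5676, -0.1306, 0.09], [0.609, -0.1235, 0.062]] 9.691901941452056
```

```bash
python3 - <<'E'
from h import *
from scipy.optimize import least_squares
top=[((.09,.06,.05),(380,270)),((.09,-.06,.05),(458,250)),((-.11,-.06,.05),(500,387)),((-.11,.06,.05),(417,409)),((-.101,0,.099),(459,389))]
sc=[((.09,-.06,.05),(342,320)),((-.11,.06,.05),(482,301)),((-.101,0,.1),(455,264)),((.09,.06,.05),(393,353))]
def res(b,both=3):
    o=[]
    for k,(n,L) in enumerate((("top",top),("scene",sc))):
        if both>>k&1:o.append((proj(n,world([a for a,_ in L],b))*1.5625-np.array([q for _,q in L])).ravel())
    return np.concatenate(o)
for k in(1,2,3):
    f=least_squares(lambda b:res(b,k),[.6,0,.2],loss="soft_l1");print(k,f.x.round(4),res(f.x,k).reshape(-1,2).round(1).tolist())
b=f.x;print("tab,toggle,hinge",world([(-.088,0,.099),(-.022,0,.09),(.02,0,.062)],b).round(4).tolist(),np.degrees(b[2]))
np.save("b.npy",b)
s=r.get_state();R=cv2.Rodrigues(np.zeros(3))[0]
y=np.radians(s["eef_rot"][2]);T=np.array([[np.cos(y),np.sin(y),0],[np.sin(y),-np.cos(y),0],[0,0,-1]])
tgt=world([(-.088,0,.22)],b)[0];print("tool shift /120mm",(T.T@(tgt-s["tcp_pos"])/.12).round(3),"turn",-((np.degrees(b[2])-180-s["eef_rot"][2])/360))
E
```

```text
1 [ 0.5889 -0.1275  0.1645] [[-4.4, -1.5], [0.8, -3.3], [1.4, -0.2], [-3.1, 1.9], [0.5, 1.4]]
2 [ 0.59   -0.125   0.1795] [[-2.8, -0.9], [2.6, -0.0], [-0.2, -2.2], [0.2, 3.6]]
3 [ 0.5886 -0.127   0.1697] [[-4.9, -1.0], [0.1, -3.2], [1.5, -0.3], [-2.9, 2.3], [0.6, 1.6], [-2.7, -2.2], [2.7, -0.5], [0.2, -2.8], [-0.4, 2.4]]
tab,toggle,hinge [[0.5019, -0.1419, 0.099], [0.567, -0.1308, 0.09], [0.6084, -0.1237, 0.062]] 9.72469257709959
tool shift /120mm [-3.408  2.925  0.139] turn 0.035647697192086505
```

Request:
drive_tool --increments '[[[1, -0.43, 0.37, 0.02, 0], [1, -0.85, 0.73, 0.03, 0], [1, -0.85, 0.73, 0.03, 0]]]'

```text
time_s: 0.48
tcp_pos: [0.3207, -0.5005, 0.2341]
eef_rot: [180.0, 0.0, -157.3]
contact_force: [-0.1, -1.5, -1.1]
gripper_width: 0.0875
gripper_force: 0.0
```

Request:
drive_tool --increments '[[[1, -0.43, 0.37, 0.02, 0], [1, -0.85, 0.73, 0.03, 0], [1, -0.85, 0.73, 0.03, 0]]]'

```text
time_s: 0.85
tcp_pos: [0.3813, -0.3809, 0.2305]
eef_rot: [180.0, 0.0, -157.3]
contact_force: [-0.2, -0.7, 1.0]
gripper_width: 0.0878
gripper_force: 0.0
```

Request:
drive_tool --increments '[[[1, -0.43, 0.37, 0.02, 0], [1, -0.85, 0.73, 0.03, 0], [1, -0.85, 0.73, 0.03, 0]]]'

```text
time_s: 1.23
tcp_pos: [0.4419, -0.2613, 0.2268]
eef_rot: [-180.0, 0.0, -157.3]
contact_force: [0.1, -0.4, 0.5]
gripper_width: 0.0875
gripper_force: 0.0
```

Request:
drive_tool --increments '[[[0.0, -0.43, 0.37, 0.02, 0.02], [0.0, -0.85, 0.73, 0.03, 0.0356], [0.0, -0.85, 0.73, 0.03, 0.0356], [0.0, -0.85, 0.73, 0.03, 0.0356]]]'

```text
time_s: 1.72
tcp_pos: [0.5014, -0.1436, 0.2229]
eef_rot: [-180.0, -0.0, -170.2]
contact_force: [0.4, -1.0, 1.0]
gripper_width: 0.053
gripper_force: 0.0
```

```bash
cat >> h.py <<'E'
def wproj(P):
    m=camera_model("wrist");K=np.array(m["camera_matrix"],float)
    c=np.asarray(P,float)@cv2.Rodrigues(np.array(m["rvec"],float))[0].T+np.ravel(m["tvec"])
    th=np.arctan2(np.hypot(c[:,0],c[:,1]),c[:,2]);ph=np.arctan2(c[:,1],c[:,0])
    return np.c_[K[0,2]+K[0,0]*th*np.cos(ph),K[1,2]+K[1,1]*th*np.sin(ph)]
def inbox():
    s=r.get_state();b=np.load("b.npy");p=Rz(b[2]).T@(np.array(s["tcp_pos"])-[b[0],b[1],0]);return (p*1000).round(1),np.round(s["eef_rot"],2),s["time_s"],np.round(s["contact_force"],1)
E
python3 - <<'E'
from h import *
b=np.load("b.npy");print(inbox())
P=[(.09,.06,.05),(.09,-.06,.05),(-.11,-.06,.05),(-.11,.06,.05),(-.101,.007,.102),(-.101,-.007,.102),(-.06,.035,.102),(-.06,-.035,.102)]
q=wproj(world(P,b))*1.5625;print(q.round(0).tolist())
im=cv2.resize(capture("wrist")[...,::-1],(800,600),interpolation=cv2.INTER_CUBIC)
for x,y in q: cv2.circle(im,(int(x),int(y)),3,(0,0,255),1)
cv2.imwrite("pics/w1.png",im)
E
```

```text
(array([-88.8,  -1.5, 222.9]), array([-1.8000e+02, -5.0000e-02, -1.7018e+02]), 1.725, array([ 0.4, -1. ,  1. ]))
[[466.0, 479.0], [325.0, 479.0], [311.0, 242.0], [482.0, 243.0], [409.0, 270.0], [386.0, 270.0], [454.0, 335.0], [340.0, 335.0]]
```

View pics/w1.png

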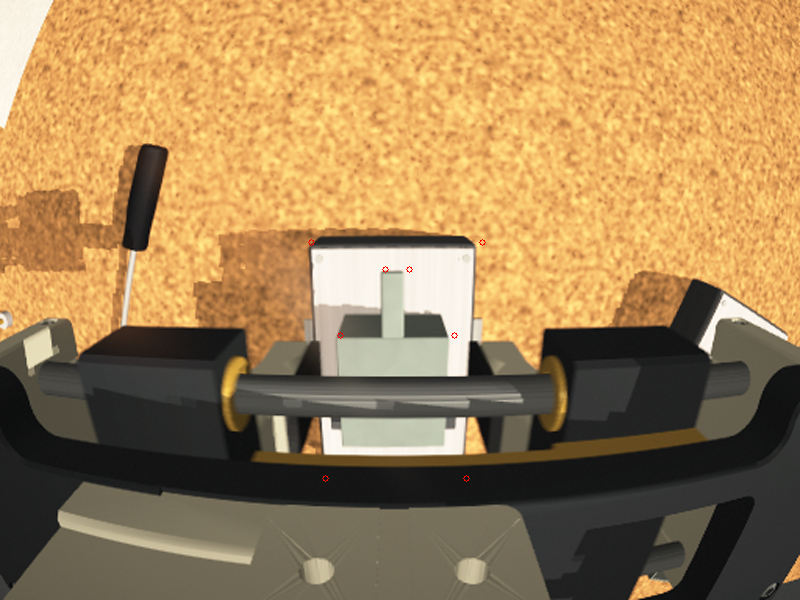

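The wrist view shows the tab at columns 382–404, row 272, against a predicted 386–409, row 270. So I'll shift the box estimate by about −2.3 mm in y and +1 mm in x. Next I'll descend and grip the tab.

```bash
python3 - <<'E'
from h import *
b=np.load("b.npy");b[:2]=world([(.001,-.0023,0)],b)[0][:2];np.save("b.npy",b);print(b)
E
```

```text
[ 0.5900149  -0.12913795  0.1697279 ]
```

Request:
drive_tool --increments '[[[-0.1, -0.015, -0.007, 0.3, 0], [-0.1, -0.015, -0.007, 0.6, 0], [-0.1, -0.015, -0.007, 0.8, 0], [-0.1, -0.015, -0.007, 0.8, 0]]]'

```text
time_s: 2.28
tcp_pos: [0.5013, -0.1454, 0.1257]
eef_rot: [180.0, -0.2, -170.4]
contact_force: [0.4, -0.5, 0.3]
gripper_width: 0.0394
gripper_force: 0.0
```

Request:
drive_tool --increments '[[[-0.1, 0, 0, 0.15, 0], [-0.1, 0, 0, 0.3, 0], [-0.1, 0, 0, 0.3, 0]]]'

```text
time_s: 2.65
tcp_pos: [0.5028, -0.1446, 0.0914]
eef_rot: [-180.0, -0.1, -170.3]
contact_force: [-0.0, -0.4, 0.7]
gripper_width: 0.0394
gripper_force: 0.0
```

Request:
drive_tool --increments '[[[-1, 0, 0, 0, 0], [-1, 0, 0, 0, 0], [-1, 0, 0, 0, 0], [-1, 0, 0, 0, 0], [-1, 0, 0, 0, 0]]]' --squeeze 12

```text
time_s: 3.28
tcp_pos: [0.5036, -0.1441, 0.0917]
eef_rot: [-180.0, 0.0, -170.2]
contact_force: [-0.1, -4.2, 4.5]
gripper_width: 0.0133
gripper_force: 12.0
```

```bash
python3 - <<'E'
from h import *
print(inbox())
s=r.get_state();print(s["gripper_width"],s["gripper_force"])
r0=np.hypot(108,37);a0=np.arctan2(37,-108)
print("tool x,z /120 from shut")
for g in np.arange(0,1.71,.1):
    a=a0-g;print(round(g,1),round(-(r0*np.cos(a)+108)/120,3),round(-(r0*np.sin(a)-37)/120,3))
E
```

```text
(array([-87.7,  -0.1,  91.7]), array([-1.7996e+02,  4.0000e-02, -1.7023e+02]), 3.275, array([-0.1, -4.2,  4.5]))
0.013310166139721647 12.002064138650894
tool x,z /120 from shut
0.0 -0.0 0.0
0.1 -0.035 -0.088
0.2 -0.079 -0.173
0.3 -0.131 -0.252
0.4 -0.191 -0.326
0.5 -0.258 -0.394
0.6 -0.331 -0.454
0.7 -0.41 -0.507
0.8 -0.494 -0.552
0.9 -0.582 -0.588
1.0 -0.673 -0.616
1.1 -0.767 -0.634
1.2 -0.861 -0.642
1.3 -0.956 -0.641
1.4 -1.051 -0.631
1.5 -1.144 -0.611
1.6 -1.234 -0.582
1.7 -1.322 -0.544
```

Request:
drive_tool --increments '[[[-1, -0.035, -0.088, 0, 0]]]'

```text
time_s: 3.4
tcp_pos: [0.5057, -0.1511, 0.0906]
eef_rot: [179.7, -0.3, -170.3]
contact_force: [-15.5, 21.8, 12.9]
gripper_width: 0.0268
gripper_force: 12.1
```

I put the lift in the y column by mistake, so I'm undoing that at once.

Request:
drive_tool --increments '[[[-1, 0.035, 0.088, 0, 0], [-1, 0.035, 0.088, 0, 0], [-1, 0.035, 0.088, 0, 0]]]'

```text
time_s: 3.78
tcp_pos: [0.5033, -0.1442, 0.0912]
eef_rot: [-179.9, 0.0, -170.2]
contact_force: [0.6, -4.9, -0.7]
gripper_width: 0.0136
gripper_force: 12.0
```

```bash
python3 - <<'E'
from h import *
print(inbox())
cv2.imwrite("pics/w2.png",cv2.resize(capture("wrist")[...,::-1],(800,600)))
E
```

```text
(array([-88. ,  -0.1,  91.2]), array([-179.95,    0.  , -170.22]), 3.775, array([ 0.6, -4.9, -0.7]))
```

View pics/w2.png

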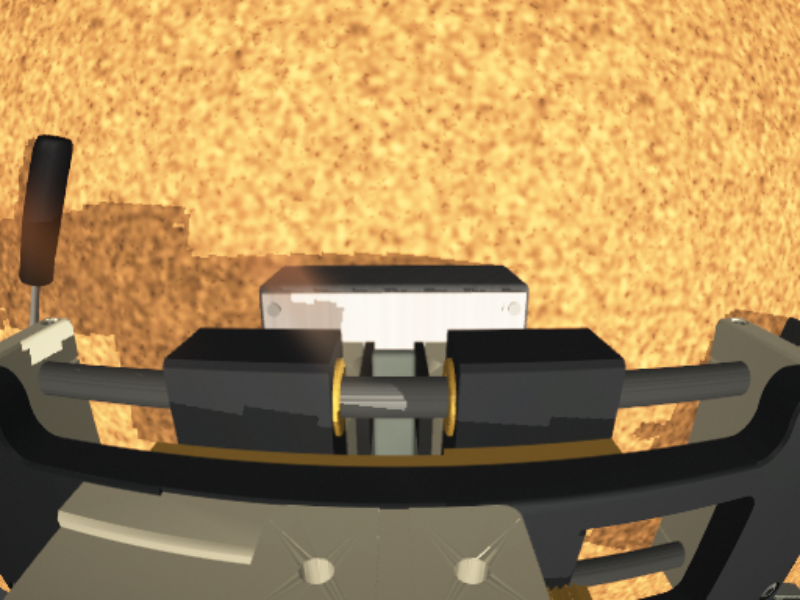

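The tab (columns 372–416) is still gripped between the pads, and the box is unchanged. Now I'll follow the opening arc.

Request:
drive_tool --increments '[[[-1, -0.015, -0.005, -0.044, 0], [-1, -0.035, -0.005, -0.088, 0], [-1, -0.079, -0.005, -0.173, 0], [-1, -0.079, -0.005, -0.173, 0]]]'

```text
time_s: 4.32
tcp_pos: [0.5131, -0.1425, 0.1128]
eef_rot: [-180.0, 0.0, -170.2]
contact_force: [-0.8, -2.5, -0.1]
gripper_width: 0.0137
gripper_force: 12.0
```

Request:
drive_tool --increments '[[[-1, -0.052, 0, -0.079, 0], [-1, -0.112, 0, -0.153, 0], [-1, -0.179, 0, -0.221, 0], [-1, -0.252, 0, -0.281, 0], [-1, -0.331, 0, -0.334, 0]]]'

```text
time_s: 4.95
tcp_pos: [0.5522, -0.1357, 0.1523]
eef_rot: [180.0, -0.0, -170.3]
contact_force: [0.5, 1.7, -2.9]
gripper_width: 0.0136
gripper_force: 12.0
```

Request:
drive_tool --increments '[[[-1, -0.084, 0, -0.045, 0], [-1, -0.172, 0, -0.081, 0], [-1, -0.263, 0, -0.109, 0], [-1, -0.357, 0, -0.127, 0], [-1, -0.451, 0, -0.135, 0]]]'

```text
time_s: 5.58
tcp_pos: [0.6058, -0.1263, 0.1681]
eef_rot: [180.0, -0.0, -170.2]
contact_force: [-1.9, 4.4, -2.4]
gripper_width: 0.014
gripper_force: 12.0
```

Request:
drive_tool --increments '[[[-1, -0.095, 0.004, 0.001, 0], [-1, -0.19, 0.004, 0.011, 0], [-1, -0.283, 0.004, 0.031, 0], [-1, -0.373, 0.004, 0.06, 0], [-1, -0.44, 0.004, 0.09, 0]]]'

```text
time_s: 6.2
tcp_pos: [0.6581, -0.117, 0.1572]
eef_rot: [180.0, 0.0, -170.2]
contact_force: [-2.0, 5.0, 1.5]
gripper_width: 0.0138
gripper_force: 12.0
```

Request:
drive_tool --increments '[[[-1, -0.021, 0, 0.008, 0], [-1, -0.03, 0, 0.012, 0]]]'

```text
time_s: 6.45
tcp_pos: [0.6598, -0.1168, 0.1563]
eef_rot: [180.0, -0.1, -170.2]
contact_force: [-11.0, 6.3, 9.3]
gripper_width: 0.0139
gripper_force: 12.0
```

```bash
python3 - <<'E'
from h import *
print(inbox())
a=capture("scene")[...,::-1][150:260,180:330]
cv2.imwrite("pics/s3.png",cv2.resize(a,None,fx=5,fy=5,interpolation=cv2.INTER_CUBIC))
E
```

```text
(array([ 70.9,   0.4, 156.3]), array([ 1.7999e+02, -1.5000e-01, -1.7024e+02]), 6.45, array([-11. ,   6.3,   9.3]))
```

View pics/s3.png

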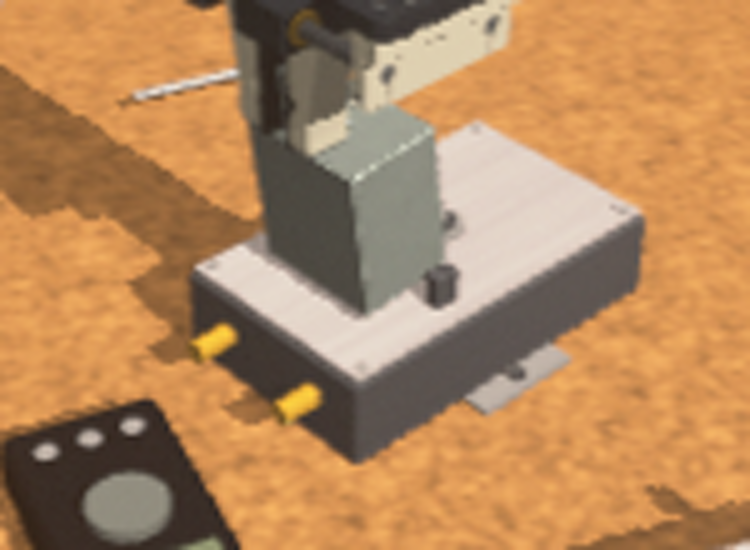

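The guard stands fully open on its stop, with the contact force rising. Next I'll release it, lift, and go to the −y side of the toggle with the fingers closed.

Request:
drive_tool --increments '[[[0, 0, 0, 0, 0], [0, 0, 0, 0, 0], [0, 0, 0, 0, 0], [0, 0, 0, -0.25, 0], [0, 0, 0, -0.5, 0]]]'

```text
time_s: 7.12
tcp_pos: [0.6607, -0.1171, 0.2163]
eef_rot: [-180.0, -0.0, -170.3]
contact_force: [0.1, 0.1, 1.3]
gripper_width: 0.0437
gripper_force: 0.0
```

Request:
drive_tool --increments '[[[0, 0, 0, -0.05, 0], [-1, 0.41, -0.22, -0.05, 0], [-1, 0.81, -0.44, -0.05, 0], [-1, 0.81, -0.44, -0.05, 0], [-1, 0.81, -0.44, -0.05, 0]]]'

```text
time_s: 7.75
tcp_pos: [0.5739, -0.1855, 0.2219]
eef_rot: [-180.0, 0.0, -170.3]
contact_force: [0.4, 0.4, -0.2]
gripper_width: 0.0093
gripper_force: 0.0
```

```bash
python3 - <<'E'
from h import *
print(inbox(),r.get_state()["gripper_width"])
b=np.load("b.npy");P=world([(-.022,-.017,.088),(-.022,0,.054)],b);q=wproj(P)*1.5625;print(q.round(0).tolist(),(proj("top",P)*1.5625).round())
im=np.hstack([cv2.resize(capture("wrist")[...,::-1],(400,300)),cv2.resize(capture("top")[...,::-1][140:280,220:350],(400,300))])
cv2.imwrite("pics/w4.png",im)
E
```

```text
(array([-25.4, -52.8, 221.9]), array([-1.8000e+02,  2.0000e-02, -1.7029e+02]), 7.75, array([ 0.4,  0.4, -0.2])) 0.009270357362424231
[[452.0, 290.0], [470.0, 278.0]] [[455. 326.]
 [441. 333.]]
```

View pics/w4.png

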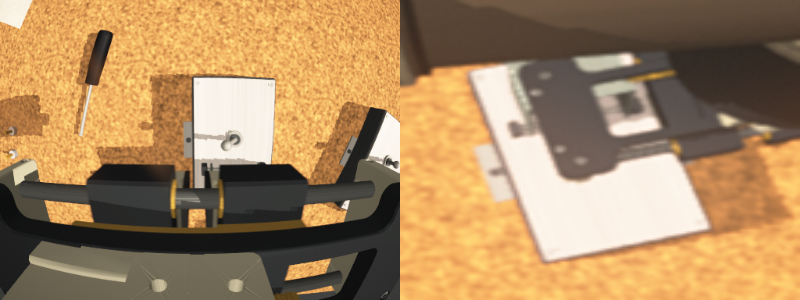

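```bash
python3 - <<'E'
from h import *
b=np.load("b.npy");P=world([(-.022,-.017,.088),(-.022,0,.054),(-.11,-.06,.05),(-.11,.06,.05)],b);q=wproj(P);print(q.round(1).tolist())
im=capture("wrist")[...,::-1][90:240,220:370]
im=cv2.resize(im,None,fx=4,fy=4,interpolation=cv2.INTER_CUBIC)
for x,y in q: cv2.circle(im,(int((x-220)*4),int((y-90)*4)),4,(0,0,255),1)
cv2.imwrite("pics/w5.png",im)
E
```

```text
[[288.7, 184.9], [300.4, 177.4], [245.4, 95.4], [354.8, 99.2]]
```

View pics/w5.png

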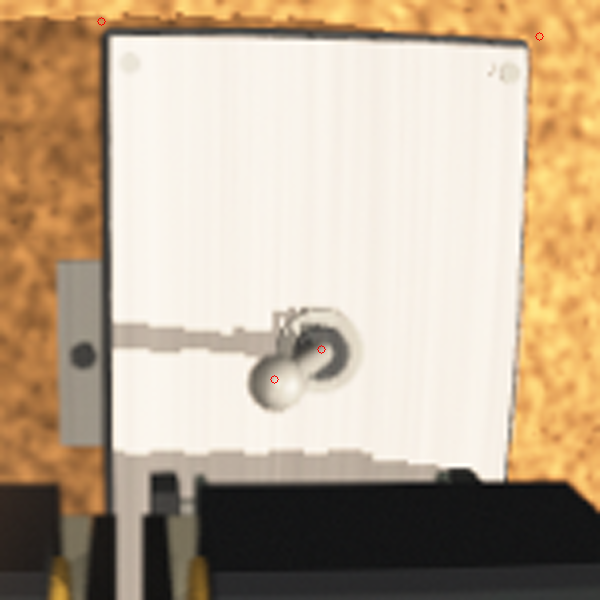

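The calibration puts the ball (277,380) and pivot right where I predicted, and the guard is clear of both. I'll descend beside the toggle and push +y.

Request:
drive_tool --increments '[[[-1, 0, 0, 0.4, 0], [-1, 0, 0, 0.8, 0], [-1, 0, 0, 0.9, 0], [-1, 0, 0, 0.9, 0]]]'

```text
time_s: 8.4
tcp_pos: [0.5743, -0.1851, 0.1138]
eef_rot: [-180.0, -0.1, -170.2]
contact_force: [0.2, -0.1, 1.1]
gripper_width: 0.0006
gripper_force: 0.0
```

Request:
drive_tool --increments '[[[-1, 0, 0, 0.17, 0], [-1, 0, 0, 0.17, 0]]]'

```text
time_s: 8.65
tcp_pos: [0.5743, -0.1852, 0.0944]
eef_rot: [-180.0, 0.0, -170.2]
contact_force: [0.0, 0.1, 1.0]
gripper_width: 0.0004
gripper_force: 0.0
```

Request:
drive_tool --increments '[[[-1, 0, 0.05, 0, 0], [-1, 0, 0.1, 0, 0], [-1, 0, 0.15, 0, 0], [-1, 0, 0.2, 0, 0], [-1, 0, 0.2, 0, 0]]]'

```text
time_s: 9.28
tcp_pos: [0.5696, -0.161, 0.0936]
eef_rot: [180.0, 0.0, -170.2]
contact_force: [0.1, -1.1, -0.9]
gripper_width: 0.0005
gripper_force: 0.1
```

Request:
drive_tool --increments '[[[-1, 0, 0.03, 0, 0], [-1, 0, 0.06, 0, 0], [-1, 0, 0.09, 0, 0], [-1, 0, 0.11, 0, 0], [-1, 0, 0.11, 0, 0]]]'

```text
time_s: 9.9
tcp_pos: [0.5673, -0.1483, 0.0934]
eef_rot: [180.0, -0.0, -170.2]
contact_force: [0.3, -0.5, -0.2]
gripper_width: 0.0002
gripper_force: 0.2
```

```bash
python3 -c "
from h import *
print(inbox(),r.get_state()['gripper_width'])"
```

```text
(array([-25.6, -15.1,  93.4]), array([ 1.7998e+02, -2.0000e-02, -1.7024e+02]), 9.9, array([ 0.3, -0.5, -0.2])) 0.00023400350363329304
```

Request:
drive_tool --increments '[[[-1, 0, 0.02, 0, 0], [-1, 0, 0.04, 0, 0], [-1, 0, 0.04, 0, 0]]]'

```text
time_s: 10.28
tcp_pos: [0.5665, -0.1437, 0.0934]
eef_rot: [180.0, -0.0, -170.2]
contact_force: [0.1, -0.8, -0.2]
gripper_width: 0.0003
gripper_force: 0.3
```

Request:
drive_tool --increments '[[[-1, 0, 0.02, 0, 0], [-1, 0, 0.04, 0, 0], [-1, 0, 0.04, 0, 0]]]'

```text
time_s: 10.65
tcp_pos: [0.5658, -0.1393, 0.0935]
eef_rot: [-180.0, -0.0, -170.2]
contact_force: [0.0, -3.2, -1.7]
gripper_width: 0.0006
gripper_force: 1.8
```

Request:
drive_tool --increments '[[[-1, 0, 0.02, 0, 0], [-1, 0, 0.035, 0, 0], [-1, 0, 0.035, 0, 0]]]'

```text
time_s: 11.02
tcp_pos: [0.5655, -0.1381, 0.0938]
eef_rot: [-179.8, -0.0, -170.2]
contact_force: [3.8, -22.1, -6.6]
gripper_width: -0.0
gripper_force: 11.0
```

```bash
python3 - <<'E'
from h import *
print(inbox())
b=np.load("b.npy");P=world([(-.022,.017,.088),(-.022,0,.054),(-.022,-.017,.088)],b);q=wproj(P);print(q.round(1).tolist())
im=capture("wrist")[...,::-1][170:320,180:330]
im=cv2.resize(im,None,fx=4,fy=4,interpolation=cv2.INTER_CUBIC)
for x,y in q: cv2.circle(im,(int((x-180)*4),int((y-170)*4)),4,(0,0,255),1)
cv2.imwrite("pics/w6.png",im)
E
```

```text
(array([-25.7,  -4.7,  93.8]), array([-1.7978e+02, -2.0000e-02, -1.7024e+02]), 11.025, array([  3.8, -22.1,  -6.6]))
[[291.5, 241.2], [260.2, 220.1], [231.4, 241.3]]
```

The force has risen to 22 N at the stop. I'll back off, lift and check.

Request:
drive_tool --increments '[[[-1, 0, -0.1, 0, 0], [-1, 0, -0.2, 0, 0], [-1, 0, -0.2, -0.4, 0], [-1, 0, -0.2, -0.8, 0], [-1, 0, -0.2, -1, 0]]]'

```text
time_s: 11.7
tcp_pos: [0.5704, -0.1588, 0.2168]
eef_rot: [-180.0, 0.2, -170.2]
contact_force: [0.6, 0.4, -0.4]
gripper_width: 0.0004
gripper_force: 0.0
```

```bash
python3 - <<'E'
from h import *
print(inbox())
b=np.load("b.npy");P=world([(-.022,.017,.088),(-.022,0,.054)],b);q=wproj(P);print(q.round(1).tolist())
im=capture("wrist")[...,::-1][90:240,200:350]
im=cv2.resize(im,None,fx=4,fy=4,interpolation=cv2.INTER_CUBIC)
for x,y in q: cv2.circle(im,(int((x-200)*4),int((y-90)*4)),4,(0,0,255),1)
cv2.imwrite("pics/w7.png",im)
E
```

```text
(array([-24.3, -25.9, 216.8]), array([-179.97,    0.23, -170.24]), 11.7, array([ 0.6,  0.4, -0.4]))
[[297.2, 185.2], [276.8, 177.3]]
```

View pics/w7.png

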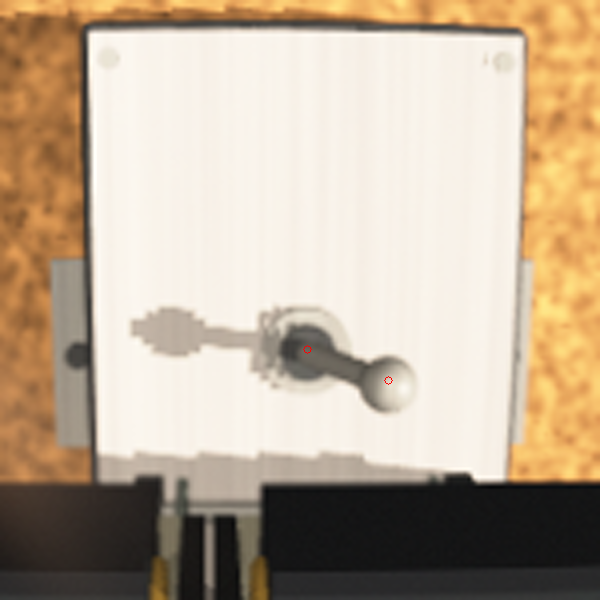

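The toggle is over to the left, with the ball (387,383) on the predicted "on" spot. Now I'll go back to the tab.

Request:
drive_tool --increments '[[[0, 0, 0, -0.06, 0], [0, -0.26, 0.07, -0.06, 0], [0, -0.52, 0.15, -0.06, 0], [0, -0.79, 0.21, -0.06, 0], [0, -0.79, 0.21, -0.06, 0]]]'

```text
time_s: 12.38
tcp_pos: [0.6594, -0.1168, 0.2186]
eef_rot: [180.0, -0.1, -170.2]
contact_force: [-1.0, 0.0, -0.1]
gripper_width: 0.0423
gripper_force: 0.0
```

Request:
drive_tool --increments '[[[0, 0, 0, 0, 0]]]'

```text
time_s: 12.5
tcp_pos: [0.6577, -0.1178, 0.2196]
eef_rot: [180.0, -0.1, -170.3]
contact_force: [-0.2, 0.4, 1.4]
gripper_width: 0.0438
gripper_force: 0.0
```

```bash
python3 -c "
from h import *
print(inbox(),r.get_state()['gripper_width'])"
```

```text
(array([ 6.860e+01, -2.000e-01,  2.196e+02]), array([ 1.7997e+02, -1.2000e-01, -1.7025e+02]), 12.5, array([-0.2,  0.4,  1.4])) 0.04381877978072863
```

Request:
drive_tool --increments '[[[0, -0.018, 0.005, 0.25, 0], [0, -0.018, 0.005, 0.5, 0], [0, -0.018, 0.005, 0.527, 0], [0, -0.018, 0.005, 0.527, 0]]]'

```text
time_s: 13.0
tcp_pos: [0.6604, -0.1172, 0.1585]
eef_rot: [-180.0, 0.0, -170.3]
contact_force: [-0.0, 0.9, 0.7]
gripper_width: 0.0437
gripper_force: 0.0
```

Request:
drive_tool --increments '[[[-1, 0, 0, 0, 0], [-1, 0, 0, 0, 0], [-1, 0, 0, 0, 0], [-1, 0, 0, 0, 0]]]' --squeeze 12

```text
time_s: 13.5
tcp_pos: [0.6605, -0.1165, 0.1579]
eef_rot: [180.0, 0.0, -170.2]
contact_force: [-0.2, 2.0, 1.8]
gripper_width: 0.0138
gripper_force: 12.0
```

Request:
drive_tool --increments '[[[-1, 0.089, 0, -0.039, 0], [-1, 0.181, 0, -0.068, 0], [-1, 0.275, 0, -0.088, 0], [-1, 0.372, 0, -0.099, 0], [-1, 0.468, 0, -0.1, 0]]]'

```text
time_s: 14.12
tcp_pos: [0.6042, -0.1265, 0.1697]
eef_rot: [180.0, 0.0, -170.3]
contact_force: [1.3, 1.6, -0.5]
gripper_width: 0.0135
gripper_force: 12.0
```

Request:
drive_tool --increments '[[[-1, 0.095, -0.003, 0.008, 0], [-1, 0.191, -0.003, 0.026, 0], [-1, 0.283, -0.003, 0.055, 0], [-1, 0.373, -0.003, 0.091, 0], [-1, 0.458, -0.003, 0.137, 0]]]'

```text
time_s: 14.75
tcp_pos: [0.5501, -0.1361, 0.1526]
eef_rot: [180.0, -0.0, -170.3]
contact_force: [0.8, 4.5, -1.2]
gripper_width: 0.0139
gripper_force: 12.0
```

Request:
drive_tool --increments '[[[-1, 0.08, 0, 0.054, 0], [-1, 0.154, 0, 0.115, 0], [-1, 0.223, 0, 0.184, 0], [-1, 0.283, 0, 0.259, 0], [-1, 0.336, 0, 0.339, 0]]]'

```text
time_s: 15.38
tcp_pos: [0.511, -0.143, 0.1118]
eef_rot: [-180.0, 0.0, -170.3]
contact_force: [1.9, 2.5, -1.2]
gripper_width: 0.0139
gripper_force: 12.0
```

```bash
python3 -c "
from h import *
print(inbox(),r.get_state()['gripper_width'])"
```

```text
(array([-80.2,  -0.3, 111.8]), array([-1.7999e+02,  2.0000e-02, -1.7025e+02]), 15.375, array([ 1.9,  2.5, -1.2])) 0.013946964472963877
```

Request:
drive_tool --increments '[[[-1, 0.024, 0, 0.044, 0], [-1, 0.045, 0, 0.086, 0], [-1, 0.06, 0, 0.12, 0], [-1, 0.074, 0, 0.155, 0], [-1, 0.074, 0, 0.155, 0]]]'

```text
time_s: 16.0
tcp_pos: [0.5027, -0.1444, 0.0939]
eef_rot: [-180.0, 0.0, -170.2]
contact_force: [1.9, 0.7, -0.6]
gripper_width: 0.0141
gripper_force: 12.0
```

Request:
drive_tool --increments '[[[-1, 0.004, 0, 0.012, 0], [-1, 0.008, 0, 0.024, 0], [-1, 0.008, 0, 0.024, 0]]]'

```text
time_s: 16.38
tcp_pos: [0.5027, -0.1445, 0.0926]
eef_rot: [-180.0, 0.1, -170.2]
contact_force: [-1.9, 3.3, 13.1]
gripper_width: 0.014
gripper_force: 12.0
```

```bash
python3 -c "
from h import *
print(inbox(),r.get_state()['gripper_width'])"
```

```text
(array([-88.7,  -0.4,  92.6]), array([-1.7995e+02,  1.5000e-01, -1.7020e+02]), 16.375, array([-1.9,  3.3, 13.1])) 0.014009032729790444
```

Reaction is 13 N upward, so the guard is shut. I'll open the fingers, lift away and check.

Request:
drive_tool --increments '[[[0, 0, 0, 0, 0], [0, 0, 0, 0, 0], [0, 0, 0, 0, 0], [0, 0, 0, 0, 0], [0, 0, 0, -0.1, 0]]]'

```text
time_s: 17.0
tcp_pos: [0.5007, -0.1446, 0.1025]
eef_rot: [180.0, -0.1, -170.3]
contact_force: [-0.2, 0.7, 0.7]
gripper_width: 0.0434
gripper_force: 0.0
```

Request:
drive_tool --increments '[[[0, 0, 0, -0.3, 0], [0, 0, 0, -0.7, 0], [0, 0.5, 0, -1, 0], [0, 0.8, 0, -1, 0], [0, 0.8, 0, -1, 0]]]'

```text
time_s: 17.62
tcp_pos: [0.4049, -0.1611, 0.2248]
eef_rot: [-180.0, 0.2, -170.3]
contact_force: [0.8, -0.2, -0.3]
gripper_width: 0.0438
gripper_force: 0.0
```

```bash
python3 - <<'E'
from h import *
print(inbox())
a=capture("scene")[...,::-1][140:330,180:440]
cv2.imwrite("pics/s8.png",cv2.resize(a,None,fx=3,fy=3,interpolation=cv2.INTER_CUBIC))
E
```

```text
(array([-1.879e+02, -2.000e-01,  2.248e+02]), array([-180.  ,    0.19, -170.29]), 17.625, array([ 0.8, -0.2, -0.3]))
```

View pics/s8.png

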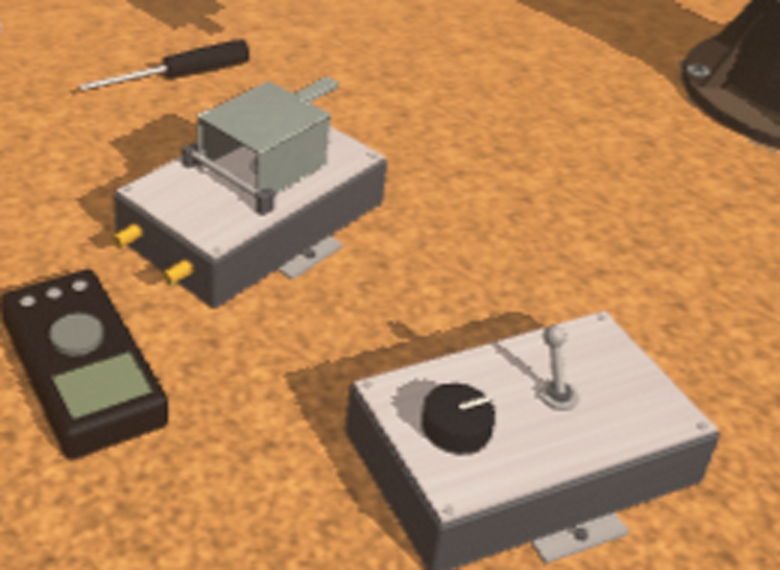

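The guard is shut flat over the toggle (hood around (265,135)). The aux toggle, meter and screwdriver are where they were, and the arm is clear.

```bash
python3 -c "
from plant import job
print(job.close_job())"
```

```text
the job is handed in; nothing more can be done
None
```

The job is handed in: the guard was swung fully open, the toggle thrown to its other side, and the guard lowered gently until shut, with nothing else on the bench disturbed; one mistaken sideways move early on pulled the gripped tab with about 22 N, and I reversed it at once with no visible effect.

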